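# Open the rotor-adapter tub

## Robot

A 7-joint arm with a two-finger parallel gripper is mounted at the origin on the work surface. World frame = base frame: x ahead of the robot, y to its left, z up, the work surface at z = 0. Lengths are in m, angles in rad, forces in N, time in s.
With the tool pointing down it reaches from about 0.4 to 0.85 m from the base axis. Payload 4.5 kg.
Tool frame: the origin (TCP) lies midway between the tips of the shut fingers; the grasp point (between the pads) lies 19 mm behind it; z points along the fingers, y is the direction in which the jaws open and shut (so a half turn about z gives the same grasp; the last joint's range is limited). The gripper opens to 88 mm and grips with 3 to 60 N. Pads are 18 mm wide; open, the fingers measure 123 mm over their backs; the gripper's body (75 mm by 187 mm) begins 45 mm behind the grasp point.
Start: joints at [-1.269, 0.689, -0.195, 1.565, 0.157, 0.902, -0.215], TCP at [0.165, 0.603, 0.239] pointing down, gripper open.
Joint ranges: [-3.01, 3.01], [-0.46, 2.08], [-1.47, 1.51], [0.13, 2.56], [-1, 4.14], [0.04, 2.09], [-2.66, 2.66]. Speed limits (rad/s): [2.57, 2.57, 3.14, 3.14, 3.14, 3.14, 3.14].

## Interface

Orientations are given as a unit quaternion [x, y, z, w].
In Python, from plant import r gives the robot as it stands. The module is installed in compiled form; this text tells all that it offers.
- The arm moves only by the tool carry_out, never from a script. Its argument "commands" is a list of rows, each a list of 6 numbers: the shift along the tool's x, y, z in m, then the turn, a rotation vector about the tool's x, y, z in degrees. In form: [[dx, dy, dz, wx, wy, wz], ...]. A call has 1 to 12 rows; each row is the pose to reach, as a shift and turn from the pose commanded when the call began, along the tool's axes at that moment; what a row does not reach only later rows make up. A row lasts 1/10 s, in which the tool goes at most 50 mm and 8.59 degrees, less where a joint would pass 70% of its speed; a pose out of reach is approached as far as the arm can. A call with a gripper value outside its range is refused whole. "fingers" is the closure in counts, from 0 (fully open) to 255 (shut), set as the call begins (left out, the last holds). The fingers move at their own pace and stop on an object; "grip_force" is the grip in N (left out, the last holds). Time passes only in rows, so rows that repeat a pose let the fingers close. It gives the time, the measured TCP pose, the force and the opening at its end, in the units of the state.
- r.get_state(): the state, without advancing time (a new reading comes with each control period).
- r.snapshot(name): name is "scene" or "top" or "wrist"; returns a dict with "img" (384x512x3 uint8, blue, green, red), "intrinsics" (3x3 intrinsics, pixels), "k1" (the pictures are not rectified: a ray, as slopes to the right and down, at radius r is drawn at 1 + k1 r^2 times it, then the intrinsics apply), "extrinsics" (4x4, takes a point from camera to world coordinates); the wrist camera has in their place "tool_from_camera" (4x4, takes a point from camera to tool coordinates, whose origin is the TCP and whose axes are the flange's). Camera axes: x right, y down, z forward; pixel columns grow to the right and rows downward; lengths in m; the calibration is good to about 2 mm. A picture is of the moment at which its call begins: read the wrist's pose just before it. There is no depth.
- r.finish_job(): hands the job in, once; it reports no verdict.
Trained networks look in a picture, given as the dict that the camera call returned (one of the last four; its "shot" number tells which), for a name from the list of things; names that differ only in an ending like _2 or _b are one class to them, and where a whole thing is asked for, a point or a joint stands for the part that bears it (a point fixed in the world has none). Each returns a list of dicts, best first, with "p" (0 to 1); they miss things now and then, are a little off and sometimes report something else, mostly with a low value. They report only what shows in the picture. A call takes as long as a camera call. They do not tell look-alikes from the thing itself.
- r.spot_in(picture, label): "xyz" ([x, y, z] in m, in world coordinates, good to about 4 mm: the middle of the surface that is visible of it).
- r.spot_point(picture, label): "xyz" ([x, y, z] in m, in world coordinates, good to about 4 mm: a listed point, or the origin of a listed thing).
The state is a dict: "clock": time; "q": joint angles; "qd": joint speeds; "joint_torque": joint torques, N m; "tool_pos": TCP position; "eef_rot": TCP orientation; "contact_force": force on the tool from outside, world axes, zero at the start; "moment": the same for the moment, N m; "opening": opening from 0.0 (shut) to 1.0 (fully open).
Only numpy, scipy, OpenCV 4.12 (cv2) and the standard library are available. Lean on these libraries where they do the work, as an engineer would, in place of code of your own. Each camera call takes 0.05 s, during which the arm holds its last target.

## Task

Open the steel tub of rotor adapters that leans in the sloping stand: take the white lid by its upright tab and tip its front up until the lid is about level, with its tongue still tucked under the keeper bar at the back of the tub. Then draw it forward from under the bar, lift it off and lay it gently down flat inside the shallow steel tray, tab up. Let go of it, and leave the bottle, the beaker and the tube rack where they are.

Things in the scene. Friction and masses are not known exactly. Their poses are not given: they have to be found in the camera images.
- stand: Fixed grey stand with an open steel tub (144 x 124 mm outside, 80 deep, walls 5) that leans 30 degrees: its mouth faces up and to the stand's -x side (front, nearer the robot). Front rim 83 mm above the bench, back rim 155. Origin on the bench; x from front to back, y along the rims, z up. Middle of the mouth at (2, 0, 119) mm. Black adapters inside end 30 mm below the rim.
- lid: Loose white lid, 0.14 to 0.26 kg; plate 4 mm thick, 132 wide (y), x = -77 to 72 mm. Origin: on the plate's underside, over the middle of the mouth when seated; x to the back, z out of the tub (at the start leaning 30 degrees to the front). A frame below the plate, 14 mm deep, sits in the mouth with 3 mm play all round, so it cannot slide forward until its front is tipped up. Held by gravity only.
- tab (a point): On the lid: middle of the top of its tab, (-30, 0, 42) mm in the lid's frame. The tab is an upright flat plate, 10 mm thick along x, 50 mm wide along y, 38 mm tall above the plate (z = 4 to 42 mm), at right angles to the lid; it is pinched across its 10 mm.
- tongue_end (a point): On the lid: middle of the end of its tongue, on the underside, (84, 0, 0) mm in the lid's frame. The tongue, 60 mm wide and 4 thick, goes on from the plate at x = 72 mm and reaches about 11 mm under the keeper bar, with 9 mm free above it.
- back_rim (a point): On the stand: middle of the outer upper edge of the tub's back rim, about which the lid tips; (64, 0, 155) mm in the stand's frame.
- tongue_seat (a point): On the stand: 3 mm below the end of the tongue of the seated lid; (76, 0, 159) mm in the stand's frame. Over it is the keeper behind the back rim: two steel posts 8 mm wide, 84 mm apart between centres, and a 92 mm bar across them (10 x 6 mm section) with its underside 13 mm above the plane of the rim.
- tray: Fixed shallow open steel tray on the bench, 250 (x) x 210 (y) mm outside, 20 mm high, walls and floor 4 mm thick. Origin: centre of its underside, z up. A lid lying flat in it has its origin 18 mm above the bench.
- bottle: Bystander: amber bottle, 64 mm across, 140 mm tall. Origin: centre of its underside.
- beaker: Bystander: clear open beaker, 70 mm across, 85 mm tall. Origin: centre of its underside.
- rack: Bystander: white tube rack, 130 (x) x 70 x 35 mm, with two capped tubes to 92 mm height. Origin: centre of its underside.
There are look-alikes about, which are no part of the job. Leave any orange look-alike of the lid alone.

How it is judged:
On the way:
1. the lid is tipped up to within 15 degrees of level while the end of its tongue is still within 12 mm of its seat under the keeper bar (angle between lid's own z axis and vertical below 0.262 rad and distance between tongue_end and tongue_seat below 0.012 m), for 0.1 s.
At the end, for the whole second after the job is handed in: The lid lies flat on the tray's floor (within 4 degrees of level, tab up, its origin 10 to 22 mm above the tray's underside and within 60 mm of the tray's centre along each tray axis), at rest and let go (angle between lid's own z axis and vertical below 0.07 rad and z of lid in the frame of tray between 0.01 and 0.022 m and x of lid in the frame of tray between -0.06 and 0.06 m and y of lid in the frame of tray between -0.06 and 0.06 m and linear speed of lid below 0.02 m/s and angular speed of lid below 0.1 rad/s and contact force between the fingers and lid below 0.2 N); the robot touches nothing.
It fails at once if the lid is dropped: it moves faster than 0.6 m/s while the fingers do not hold it (a fall of about 2 cm) (linear speed of lid above 0.6 m/s and contact force between the fingers and lid below 0.2 N).
It fails at once if the bottle is shifted by more than 3 cm or tipped over (distance of bottle from where it was at the start of the episode above 0.03 m or angle between bottle's own z axis and vertical above 0.4 rad).
It fails at once if the beaker is shifted by more than 3 cm or tipped over (distance of beaker from where it was at the start of the episode above 0.03 m or angle between beaker's own z axis and vertical above 0.4 rad).
It fails at once if the rack is shifted by more than 3 cm or tipped over (distance of rack from where it was at the start of the episode above 0.03 m or angle between rack's own z axis and vertical above 0.4 rad).
It also fails if it takes over 48 s, if anything falls off the work surface, if the arm or the gripper's body presses on something with over 40 N, if the wrist force passes 120 N, or if a joint passes its speed limit or range.

## Working session

There is one attempt and no reset: what is moved stays moved. The work goes in short steps, Python scripts to look and compute and a tool call to move; the robot and the scene stay as the last step left them, time stands still between calls to the robot, and variables do not carry over. Pictures are saved under pics/ and viewed, and the job is handed in when it is done.

Besides the shell and the picture viewer there is one more tool, called after "Emit:" as name(argument=value, ...) on one line, values as JSON. carry_out: Moves the arm, as the interface text tells. Its arguments: {"type":"object","properties":{"commands":{"type":"array","items":{"type":"array","items":{"type":"number"}}},"fingers":{"type":"number"},"grip_force":{"type":"number"}},"required":["commands"]}

```bash
mkdir -p pics
python3 - <<'E'
from plant import r
import cv2
s=r.get_state()
for k in s: print(k,s[k])
for n in ["scene","top"]:
    p=r.snapshot(n); cv2.imwrite(f"pics/{n}0.png",p["img"]); print(n,p["shot"],p["k1"],p["intrinsics"],p["extrinsics"])
    for l in ["stand","lid","tray","bottle","beaker","rack"]:
        print(l,[(d["p"],[round(float(v),3) for v in d["xyz"]]) for d in r.spot_point(p,l)])
    for l in ["tab","tongue_end","back_rim","tongue_seat"]:
        print(l,[(d["p"],[round(float(v),3) for v in d["xyz"]]) for d in r.spot_point(p,l)])
print(r.get_state()["clock"])
E
```

```text
clock 0.0
q [-1.26921683  0.6899714  -0.19450099  1.56638706  0.15729364  0.90248675
 -0.21512555]
qd [ 0.00013048 -0.00022812  0.00047816 -0.00080421  0.00116412  0.00102003
  0.00092829]
joint_torque [-6.25281627e-04 -5.27553713e+01 -1.26732621e+00 -1.53431797e+01
 -5.26981009e-02  6.30484748e-03  1.67551598e-04]
tool_pos [0.16525055 0.60208104 0.23790609]
eef_rot [ 1.33465161e-01  9.91053068e-01 -9.29514489e-04 -5.44602679e-05]
contact_force [-0.01704426  0.04482025 -0.12998848]
moment [-0.01240873  0.01964922  0.05025028]
opening 1.0000808507601806
scene 1 -0.13650073924204925 [[462.58678633   0.         253.36267492]
 [  0.         462.58678633 191.39066838]
 [  0.           0.           1.        ]] [[-0.82421288  0.46399214 -0.32462967  0.97301426]
 [ 0.5662107   0.68422485 -0.45961047  0.59777017]
 [ 0.00886404 -0.56262567 -0.82666425  1.16931962]
 [ 0.          0.          0.          1.        ]]
stand [(0.67, [0.568, 0.21, -0.001])]
lid [(0.71, [0.346, 0.32, 0.017]), (0.59, [0.569, 0.209, 0.121])]
tray [(0.59, [0.532, -0.198, 0.007])]
bottle [(0.8, [0.775, 0.018, 0.004])]

[... 481 characters left out ...]
2130e-01  1.17527265e-01  3.92838923e-01]
 [-9.99750032e-01 -1.84479917e-02  1.26311137e-02 -9.68832599e-04]
 [-1.03729387e-02 -1.17748058e-01 -9.92989324e-01  1.49410563e+00]
 [ 0.00000000e+00  0.00000000e+00  0.00000000e+00  1.00000000e+00]]
stand []
lid [(0.7, [0.348, 0.32, 0.011]), (0.65, [0.565, 0.206, 0.12]), (0.23, [0.524, 0.196, 0.143])]
tray [(0.69, [0.527, -0.196, -0.004])]
bottle [(0.79, [0.776, 0.012, -0.001])]
beaker [(0.67, [0.561, -0.474, 0.0])]
rack [(0.65, [0.574, 0.499, -0.002])]
tab [(0.91, [0.524, 0.195, 0.14]), (0.74, [0.363, 0.345, 0.056])]
tongue_end [(0.72, [0.639, 0.23, 0.166]), (0.67, [0.312, 0.249, 0.014])]
back_rim [(0.89, [0.63, 0.226, 0.159])]
tongue_seat []
1.1
```

View pics/scene0.png

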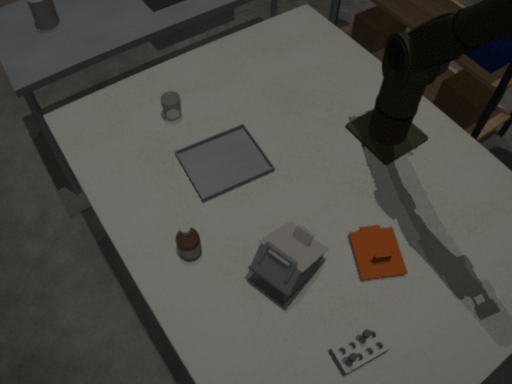

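View pics/top0.png

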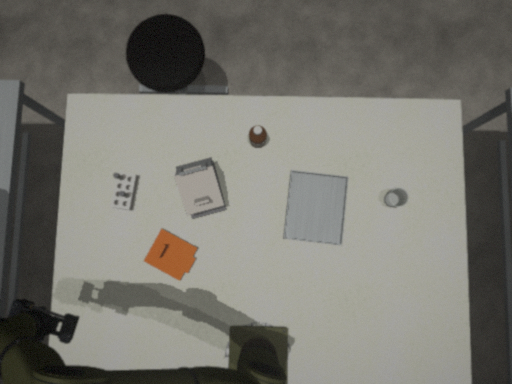

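The white lid on the stand is at top (200,188) and scene (295,245). The orange look-alike lies flat at top (171,254) and scene (378,252). I choose the white one on the stand. Next I'll check it in a close crop and work out the standoff.

```bash
cat > h.py <<'E'
import numpy as np, cv2
from scipy.spatial.transform import Rotation as Rot
from plant import r
def standR(yaw): return Rot.from_euler('z',yaw,degrees=True)
def toolR(yaw,pitch):
    """tool z = -lid z for lid leaning `pitch` deg to front, tool y = +lid x"""
    lid=standR(yaw)*Rot.from_euler('y',-pitch,degrees=True)
    L=lid.as_matrix(); z=-L[:,2]; y=L[:,0]; x=np.cross(y,z)
    return Rot.from_matrix(np.c_[x,y,z]), lid
def row(pos,R,s=None,lever=True):
    s=s or r.get_state(); R0=Rot.from_quat(s["eef_rot"])
    d=R0.inv().apply(np.array(pos)-s["tool_pos"]); w=(R0.inv()*R).as_rotvec(degrees=True)
    return np.r_[np.round(d,4),np.round(w,2)].tolist()
def show():
    s=r.get_state(); print("t",round(s["clock"],2),"p",np.round(s["tool_pos"],4),"q",np.round(s["q"],2),"F",np.round(s["contact_force"],1),"op",round(s["opening"],3)); return s
E
python3 - <<'E'
from h import *
im=cv2.imread("pics/top0.png")[140:290,130:260]; im2=cv2.imread("pics/scene0.png")[200:320,230:420]
cv2.imwrite("pics/crop0.png",np.hstack([cv2.resize(im,(390,450),interpolation=3),cv2.resize(im2[:,:],(400,450),interpolation=3)]))
R,l=toolR(16.5,30)
tab=np.array([.525,.196,.141])
print(row(tab+.15*l.as_matrix()[:,2],R))
E
```

```text
[-0.3907, -0.3367, -0.0322, -27.35, -15.22, 56.78]
```

View pics/crop0.png

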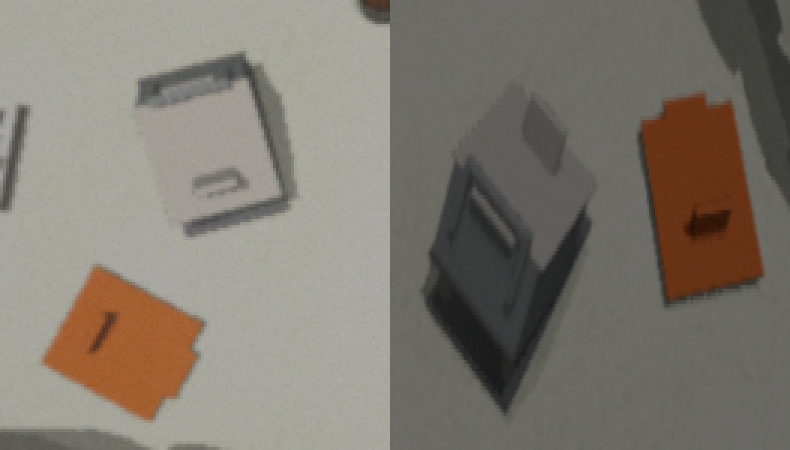

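The crop shows the white lid leaning in the grey stand, with its tab near the front at crop (220,183) and the keeper at the back. The orange lid lies flat on the bench. I'm moving to the standoff now.

Emit:
carry_out(commands=[[-0.05,-0.04,-0.03,0,0,0],[-0.1,-0.08,-0.032,-5,-3,10],[-0.14,-0.12,-0.032,-9,-5,18],[-0.18,-0.15,-0.032,-13,-7,26],[-0.22,-0.19,-0.032,-17,-9,34],[-0.26,-0.22,-0.032,-20,-11,42],[-0.3,-0.26,-0.032,-23,-13,48],[-0.34,-0.29,-0.032,-26,-14.5,54],[-0.375,-0.325,-0.032,-27.35,-15.22,56.78],[-0.39,-0.337,-0.032,-27.35,-15.22,56.78],[-0.39,-0.337,-0.032,-27.35,-15.22,56.78],[-0.39,-0.337,-0.032,-27.35,-15.22,56.78]], fingers=0)

```text
clock: 2.3
tool_pos: [0.3835, 0.2458, 0.2605]
eef_rot: [0.555, 0.803, 0.155, 0.153]
contact_force: [0.0, -1.1, -0.7]
opening: 1.005
```

Run:
```python
from h import *
s=show(); R,l=toolR(16.5,30); print("err",row(np.array([.525,.196,.141])+.15*l.as_matrix()[:,2],R,s))
p=r.snapshot("wrist"); cv2.imwrite("pics/w1.png",p["img"]); print(p["k1"],p["intrinsics"],p["tool_from_camera"])
np.savez("w1.npz",K=p["intrinsics"],k1=p["k1"],T=p["tool_from_camera"],pos=s["tool_pos"],q=s["eef_rot"])
f=lambda L:[(d["p"],np.round(d["xyz"],4).tolist()) for d in L]
for l in ["tab","tongue_end","back_rim","tongue_seat","stand","lid"]: print(l,f(r.spot_point(p,l)))
p=r.snapshot("top"); cv2.imwrite("pics/top1.png",p["img"])
for l in ["tab","tongue_end","back_rim","tongue_seat","stand","lid","tray"]: print(l,f(r.spot_point(p,l)))
```

```text
t 2.3 p [0.3835 0.2458 0.2605] q [-1.    0.37  0.19  2.4   1.44  0.19 -1.88] F [ 0.  -1.1 -0.7] op 1.005
err [-0.0909, 0.0393, 0.014, -5.09, 2.26, 4.81]
0.006034971437395414 [[316.32763711   0.         254.25233687]
 [  0.         316.32763711 195.7813837 ]
 [  0.           0.           1.        ]] [[ 1.26180170e-03 -9.57708241e-01 -2.87738307e-01  7.39889255e-02]
 [ 9.99999089e-01  1.07059967e-03  8.21852453e-04  1.21270995e-03]
 [-4.79042332e-04 -2.87739082e-01  9.57708719e-01 -1.46216271e-01]
 [ 0.00000000e+00  0.00000000e+00  0.00000000e+00  1.00000000e+00]]
tab [(0.81, [0.523, 0.1985, 0.1452]), (0.76, [0.3556, 0.3454, 0.0544])]
tongue_end [(0.97, [0.31, 0.2454, 0.0159]), (0.58, [0.6398, 0.2249, 0.1629])]
back_rim [(0.73, [0.6255, 0.2314, 0.1564])]
tongue_seat [(0.7, [0.6401, 0.2289, 0.1583]), (0.47, [0.5666, 0.2105, -0.0026])]
stand []
lid [(0.88, [0.345, 0.3214, 0.0152]), (0.81, [0.5699, 0.2088, 0.1208])]
tab [(0.97, [0.5237, 0.1967, 0.1406]), (0.83, [0.3597, 0.3449, 0.0551])]
tongue_end [(0.71, [0.3128, 0.2469, 0.0097]), (0.64, [0.6401, 0.2292, 0.1652])]
back_rim [(0.57, [0.6293, 0.2261, 0.1574]), (0.25, [0.6412, 0.2316, 0.1655])]
tongue_seat [(0.9, [0.6405, 0.2268, 0.1582])]
stand []
lid [(0.77, [0.5673, 0.2086, 0.1201]), (0.7, [0.3503, 0.3196, 0.013])]
tray [(0.89, [0.5276, -0.1969, -0.0003])]
```

View pics/w1.png

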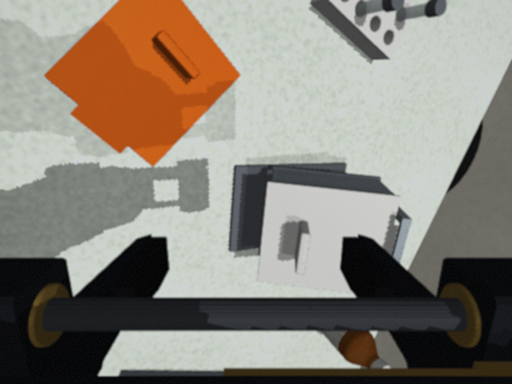

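```bash
cat > fit.py <<'E'
from h import *
from scipy.optimize import least_squares
M={'tab':(-.045,0,.1404),'lid':(.002,0,.119),'rim':(.064,0,.155),'seat':(.076,0,.159),'te':(.0747,0,.161)}
O=[('tab',.527,.196),('tab',.524,.195),('tab',.523,.1985),('tab',.5237,.1967),('lid',.569,.209),('lid',.565,.206),('lid',.5699,.2088),('lid',.5673,.2086),
('rim',.63,.228),('rim',.63,.226),('rim',.6255,.2314),('rim',.6293,.2261),('seat',.634,.229),('seat',.6401,.2289),('seat',.6405,.2268),('te',.641,.233),('te',.639,.23),('te',.6398,.2249),('te',.6401,.2292)]
def f(v):
    c,s=np.cos(v[2]),np.sin(v[2]); return np.ravel([(v[0]+c*M[k][0]-x,v[1]+s*M[k][0]-y) for k,x,y in O])
o=least_squares(f,[.568,.208,.28],loss='soft_l1',f_scale=.003)
if __name__=="__main__":
    print(o.x,np.degrees(o.x[2]))
    R,l=toolR(np.degrees(o.x[2]),30); S=standR(np.degrees(o.x[2])); tab=np.r_[o.x[:2],0]+S.apply(M['tab']); print("tab",tab)
    print(row(tab+.06*l.as_matrix()[:,2],R))
E
python3 fit.py
```

```text
[0.56714779 0.20852912 0.27927203] 16.00110856253385
tab [0.52389125 0.1961246  0.1404    ]
[-0.0869, 0.0468, 0.1036, -5.16, 2.07, 5.29]
```

Emit:
carry_out(commands=[[-0.02,0.01,0.02,-1,0.5,1],[-0.04,0.02,0.04,-2,1,2],[-0.06,0.03,0.06,-3,1.5,3],[-0.075,0.04,0.08,-4,2,4],[-0.087,0.047,0.1,-5,2,5],[-0.087,0.047,0.1036,-5.16,2.07,5.29],[-0.087,0.047,0.1036,-5.16,2.07,5.29],[-0.087,0.047,0.1036,-5.16,2.07,5.29]])

```text
clock: 3.85
tool_pos: [0.4945, 0.1884, 0.1926]
eef_rot: [0.581, 0.772, 0.207, 0.155]
contact_force: [-0.1, -0.7, -0.1]
opening: 0.998
```

```bash
python3 - <<'E'
from h import *
s=show()
E
python3 fit.py
```

```text
t 3.85 p [0.4945 0.1884 0.1926] q [-0.31  0.6  -0.34  2.39  2.37  0.46 -2.6 ] F [-0.1 -0.7 -0.1] op 0.998
[0.56714779 0.20852912 0.27927203] 16.00110856253385
tab [0.52389125 0.1961246  0.1404    ]
[-0.0007, 0.0002, 0.0004, -0.05, -0.04, 0.08]
```

Emit:
carry_out(commands=[[0,0,0,0,4,0],[0,0,0,0,8,0],[0,0,0,0,12,0],[0,0,0,0,15,0],[0,0,0,0,15,0]])

```text
clock: 4.35
tool_pos: [0.4952, 0.187, 0.1925]
eef_rot: [0.55, 0.785, 0.28, 0.054]
contact_force: [0.4, 0.1, -0.1]
opening: 1.003
```

```bash
python3 - <<'E'
from h import *
s=show()
E
python3 fit.py
```

```text
t 4.35 p [0.4952 0.187  0.1925] q [ 0.14  0.68 -0.69  2.37  2.67  0.38 -2.62] F [ 0.4  0.1 -0.1] op 1.003
[0.56714779 0.20852912 0.27927203] 16.00110856253385
tab [0.52389125 0.1961246  0.1404    ]
[0.0008, 0.0, 0.0004, -0.03, -14.94, -0.03]
```

Emit:
carry_out(commands=[[0,0,0,0,-5,0],[0,0,0,0,-10,0],[0,0,0,0,-15,0],[0,0,0,0,-20,0],[0,0,0,0,-25,0],[0,0,0,0,-30,0],[0,0,0,0,-35,0],[0,0,0,0,-35,0]])

```text
clock: 5.15
tool_pos: [0.4936, 0.1949, 0.193]
eef_rot: [0.605, 0.735, 0.106, 0.287]
contact_force: [-1.0, 0.4, 0.0]
opening: 0.998
```

```bash
python3 - <<'E'
from h import *
s=show()
p=r.snapshot("wrist"); cv2.imwrite("pics/w2.png",p["img"])
E
python3 fit.py
```

```text
t 5.15 p [0.4936 0.1949 0.193 ] q [-0.78  0.64 -0.02  2.31  1.73  0.58 -2.28] F [-1.   0.4  0. ] op 0.998
[0.56714779 0.20852912 0.27927203] 16.00110856253385
tab [0.52389125 0.1961246  0.1404    ]
[-0.0039, -0.0007, 0.002, 0.18, 19.7, 0.32]
```

View pics/w2.png

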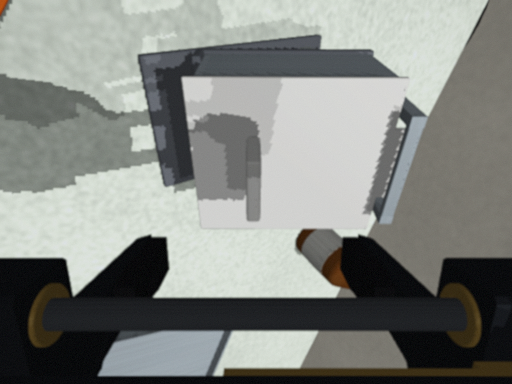

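```bash
cat > ov.py <<'E'
from h import *
def overlay(fn,out,K,k1,Tcw,lines):
    im=cv2.imread(fn); C=np.linalg.inv(Tcw); big=cv2.resize(im,None,fx=1.5,fy=1.5,interpolation=cv2.INTER_CUBIC)
    for L,col in lines:
        pts=[]
        for p in L:
            c=C@np.r_[p,1]; s=c[:2]/c[2]; s=s*(1+k1*(s@s)); pts.append(((K[0,0]*s[0]+K[0,2])*1.5,(K[1,1]*s[1]+K[1,2])*1.5))
        cv2.polylines(big,[np.int32(np.round(pts))],False,col,1)
    cv2.imwrite(out,big)
def box(x0,x1,y0,y1,z): return [(x0,y0,z),(x1,y0,z),(x1,y1,z),(x0,y1,z),(x0,y0,z)]
def lidlines(org,R):
    f=lambda P:[R.apply(np.array(p))+org for p in P]
    return [(f(box(-.077,.072,-.066,.066,.004)),(0,255,0)),(f(box(-.035,-.025,-.025,.025,.042)),(0,0,255)),(f(box(.072,.084,-.03,.03,.004)),(255,0,0))]
E
python3 - <<'E'
from ov import *; from fit import o
s=show(); p=r.snapshot("wrist"); cv2.imwrite("pics/w2b.png",p["img"])
T=np.eye(4); T[:3,:3]=Rot.from_quat(s["eef_rot"]).as_matrix(); T[:3,3]=s["tool_pos"]
yaw=np.degrees(o.x[2]); R,l=toolR(yaw,30); org=np.r_[o.x[:2],0]+standR(yaw).apply([.002,0,.119])
overlay("pics/w2b.png","pics/ov2.png",p["intrinsics"],p["k1"],T@p["tool_from_camera"],lidlines(org,l))
for k in ["tab","back_rim","tongue_seat","lid"]:
    print(k,[(d["p"],np.round(d["xyz"],4).tolist()) for d in r.spot_point(p,k)])
E
```

```text
t 5.2 p [0.4941 0.1921 0.1932] q [-0.78  0.64 -0.02  2.31  1.74  0.58 -2.28] F [ 0.  -0.3  0.1] op 0.998
tab [(0.7, [0.5272, 0.1958, 0.1452])]
back_rim [(0.73, [0.6233, 0.2294, 0.1563])]
tongue_seat [(0.79, [0.642, 0.2282, 0.1571])]
lid [(0.92, [0.5719, 0.2093, 0.1216])]
```

View pics/ov2.png

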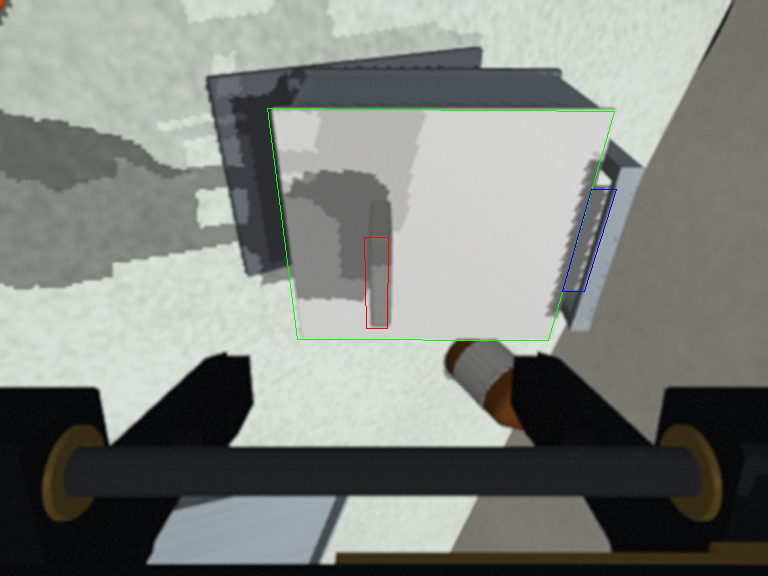

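The overlay matches the plate edges, and the tab's right edge (391 against the model's 388) is off by about 1.5 mm along the lid's x. I'll correct for that and compute the approach.

```bash
cat > plan.py <<'E'
from ov import *; from fit import o
yaw=16.0; S=standR(yaw); P0=np.r_[o.x[:2],0]+S.apply([.0015,0,0])
def pose(pitch,org_s,gz=.030,tilt=-20,yaw=yaw):
    """TCP pose with lid leaning pitch, origin at org_s (stand frame)"""
    R,l=toolR(yaw,pitch); R=R*Rot.from_euler('y',tilt,degrees=True)
    g=P0+S.apply(org_s)+l.apply([-.03,0,gz]); return g+R.apply([0,0,.019]),R
E
python3 - <<'E'
from plan import *
s=show()
p,R=pose(30,[.002,0,.119]); p2=p-R.apply([0,0,.05])
print(p,row(p2,R),row(p,R))
E
```

```text
t 5.45 p [0.4954 0.186  0.1929] q [-0.77  0.64 -0.02  2.31  1.74  0.58 -2.28] F [ 0.5 -0.3 -0.5] op 0.999
[0.54149143 0.19441201 0.11451861] [0.0269, 0.0011, 0.0372, -0.03, 0.05, -0.13] [0.027, 0.0012, 0.0872, -0.03, 0.05, -0.13]
```

Emit:
carry_out(commands=[[0.013,0.001,0.01,0,0,0],[0.027,0.001,0.02,0,0,0],[0.027,0.001,0.035,0,0,0],[0.027,0.001,0.045,0,0,0],[0.027,0.001,0.055,0,0,0],[0.027,0.001,0.055,0,0,0],[0.027,0.001,0.055,0,0,0]])

```text
clock: 6.15
tool_pos: [0.5237, 0.2017, 0.1402]
eef_rot: [0.609, 0.732, 0.102, 0.287]
contact_force: [0.3, -0.0, 0.5]
opening: 0.998
```

Run:
```python
from plan import *
s=show()
p,R=pose(30,[.002,0,.119]); print(row(p,R))
pic=r.snapshot("wrist"); cv2.imwrite("pics/w3.png",pic["img"])
T=np.eye(4); T[:3,:3]=Rot.from_quat(s["eef_rot"]).as_matrix(); T[:3,3]=s["tool_pos"]
l=toolR(16,30)[1]
overlay("pics/w3.png","pics/ov3.png",pic["intrinsics"],pic["k1"],T@pic["tool_from_camera"],lidlines(P0+S.apply([.002,0,.119]),l))
```

```text
t 6.15 p [0.5237 0.2017 0.1402] q [-0.73  0.78 -0.06  2.25  1.85  0.61 -2.39] F [ 0.3 -0.   0.5] op 0.998
[-0.0009, 0.0003, 0.0321, -0.05, 0.04, -0.08]
```

View pics/ov3.png

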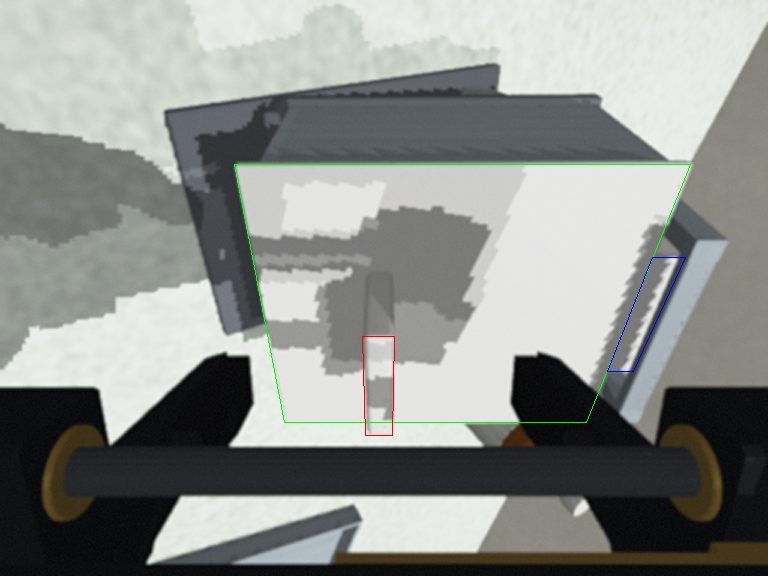

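The overlay now sits on the tab (about (379,385)) and on the plate edges, so the fit is good to about 1 mm. I'm going down and closing.

Emit:
carry_out(commands=[[0,0,0.01,0,0,0],[-0.001,0,0.02,0,0,0],[-0.001,0,0.028,0,0,0],[-0.001,0,0.032,0,0,0],[-0.001,0,0.032,0,0,0],[-0.001,0,0.032,0,0,0]])

```text
clock: 6.8
tool_pos: [0.541, 0.1951, 0.1142]
eef_rot: [0.609, 0.733, 0.102, 0.287]
contact_force: [-0.7, -0.9, -0.0]
opening: 0.999
```

Emit:
carry_out(commands=[[0,0,0,0,0,0],[0,0,0,0,0,0],[0,0,0,0,0,0],[0,0,0,0,0,0],[0,0,0,0,0,0],[0,0,0,0,0,0],[0,0,0,0,0,0],[0,0,0,0,0,0],[0,0,0,0,0,0],[0,0,0,0,0,0]], fingers=255, grip_force=35)

```text
clock: 7.8
tool_pos: [0.541, 0.1951, 0.1143]
eef_rot: [0.609, 0.733, 0.102, 0.287]
contact_force: [-1.0, -1.0, -1.0]
opening: 0.118
```

Run:
```python
from plan import *
s=show(); print(np.round(s["moment"],2))
p,R=pose(30,[.002,0,.119]); print(row(p,R))
pic=r.snapshot("wrist"); cv2.imwrite("pics/w4.png",pic["img"])
```

```text
t 7.8 p [0.541  0.1951 0.1143] q [-0.68  0.84 -0.07  2.23  1.94  0.64 -2.45] F [-1. -1. -1.] op 0.118
[ 0.14  0.83 -0.07]
[-0.0008, 0.0003, 0.0002, -0.03, 0.01, -0.02]
```

View pics/w4.png

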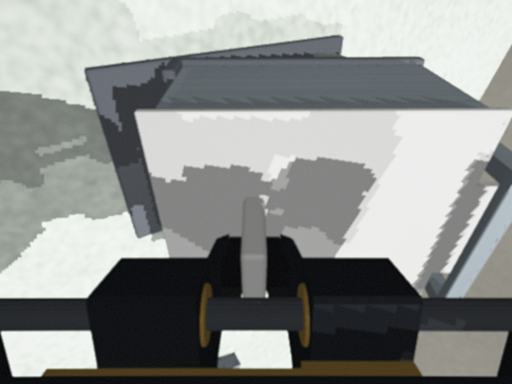

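```bash
cat >> plan.py <<'E'
def org_tip(pitch,lift):
    a=np.radians(pitch); return np.array([.0644-.072*np.cos(a),0,.155+lift-.072*np.sin(a)])
def rel(pa,pb):
    return np.r_[np.round(pa[1].inv().apply(pb[0]-pa[0]),4),np.round((pa[1].inv()*pb[1]).as_rotvec(degrees=True),1)].tolist()
E
python3 - <<'E'
from plan import *
A=pose(30,org_tip(30,0))
print([rel(A,pose(a,org_tip(a,min(.003,.001+.0004*i)))) for i,a in enumerate(np.linspace(28.5,15,10))])
B=pose(15,org_tip(15,.003))
print([rel(B,pose(a,org_tip(a,.003))) for a in np.linspace(13.5,0,10)])
E
```

```text
[[-0.0012, 0.0009, -0.0033, 1.4, -0.0, -0.5], [-0.0022, 0.0015, -0.0061, 2.8, -0.0, -1.0], [-0.0033, 0.0022, -0.0089, 4.2, -0.0, -1.5], [-0.0043, 0.0029, -0.0117, 5.6, -0.0, -2.1], [-0.0053, 0.0038, -0.0145, 7.0, 0.0, -2.6], [-0.0063, 0.0047, -0.0173, 8.5, -0.0, -3.1], [-0.0072, 0.0054, -0.0197, 9.9, -0.0, -3.6], [-0.0081, 0.0063, -0.0221, 11.3, -0.0, -4.1], [-0.0089, 0.0072, -0.0245, 12.7, -0.0, -4.6], [-0.0098, 0.0081, -0.0269, 14.1, -0.0, -5.1]]
[[-0.0009, 0.0004, -0.0025, 1.4, 0.0, -0.5], [-0.0018, 0.0008, -0.005, 2.8, -0.0, -1.0], [-0.0027, 0.0013, -0.0075, 4.2, -0.0, -1.5], [-0.0036, 0.0018, -0.01, 5.6, -0.0, -2.1], [-0.0045, 0.0025, -0.0124, 7.0, -0.0, -2.6], [-0.0054, 0.0032, -0.0149, 8.5, -0.0, -3.1], [-0.0063, 0.0039, -0.0173, 9.9, 0.0, -3.6], [-0.0072, 0.0048, -0.0197, 11.3, -0.0, -4.1], [-0.008, 0.0057, -0.0221, 12.7, 0.0, -4.6], [-0.0089, 0.0066, -0.0244, 14.1, -0.0, -5.1]]
```

Emit:
carry_out(commands=[[-0.0012,0.0009,-0.0033,1.4,0,-0.5],[-0.0022,0.0015,-0.0061,2.8,0,-1.0],[-0.0033,0.0022,-0.0089,4.2,0,-1.5],[-0.0043,0.0029,-0.0117,5.6,0,-2.1],[-0.0053,0.0038,-0.0145,7.0,0,-2.6],[-0.0063,0.0047,-0.0173,8.5,0,-3.1],[-0.0072,0.0054,-0.0197,9.9,0,-3.6],[-0.0081,0.0063,-0.0221,11.3,0,-4.1],[-0.0089,0.0072,-0.0245,12.7,0,-4.6],[-0.0098,0.0081,-0.0269,14.1,0,-5.1],[-0.0098,0.0081,-0.0269,14.1,0,-5.1]])

```text
clock: 8.95
tool_pos: [0.5325, 0.1927, 0.1424]
eef_rot: [0.606, 0.766, -0.002, 0.213]
contact_force: [-3.4, -0.6, -4.0]
opening: 0.109
```

Run:
```python
from plan import *
s=show(); print(np.round(s["moment"],2))
p,R=pose(15,org_tip(15,.003)); print(row(p,R))
pic=r.snapshot("scene"); cv2.imwrite("pics/s5.png",cv2.resize(pic["img"][190:320,220:350],None,fx=4,fy=4,interpolation=2))
```

```text
t 8.95 p [0.5325 0.1927 0.1424] q [-0.64  0.75 -0.04  2.02  1.06  0.52 -1.42] F [-3.4 -0.6 -4. ] op 0.109
[ 0.23  1.47 -0.1 ]
[-0.0009, 0.0021, -0.0002, -0.22, -0.04, -0.05]
```

View pics/s5.png

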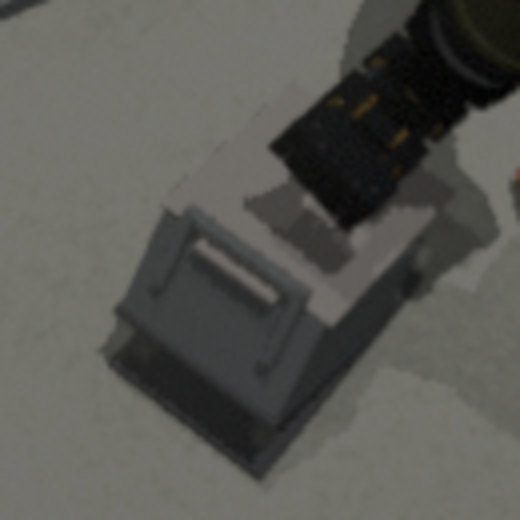

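The tipping goes well. Light contact pushes the lid forward, probably its back edge against the posts, so I'll move the pivot 4 mm forward for the rest.

Run:
```python
from plan import *
B=pose(15,org_tip(15,.003))
print([rel(B,pose(a,org_tip(a,.003)-np.array([min(.004,.001+.0005*i),0,0]))) for i,a in enumerate(np.linspace(13.5,0,10))])
```

```text
[[-0.001, -0.0006, -0.0027, 1.4, 0.0, -0.5], [-0.002, -0.0007, -0.0054, 2.8, -0.0, -1.0], [-0.0029, -0.0007, -0.008, 4.2, -0.0, -1.5], [-0.0038, -0.0006, -0.0106, 5.6, -0.0, -2.1], [-0.0048, -0.0004, -0.0131, 7.0, -0.0, -2.6], [-0.0057, -0.0002, -0.0157, 8.5, -0.0, -3.1], [-0.0066, 0.0001, -0.0182, 9.9, 0.0, -3.6], [-0.0075, 0.0009, -0.0207, 11.3, -0.0, -4.1], [-0.0084, 0.0018, -0.023, 12.7, 0.0, -4.6], [-0.0092, 0.0028, -0.0254, 14.1, -0.0, -5.1]]
```

Emit:
carry_out(commands=[[-0.001,-0.0006,-0.0027,1.4,0,-0.5],[-0.002,-0.0007,-0.0054,2.8,0,-1.0],[-0.0029,-0.0007,-0.008,4.2,0,-1.5],[-0.0038,-0.0006,-0.0106,5.6,0,-2.1],[-0.0048,-0.0004,-0.0131,7.0,0,-2.6],[-0.0057,-0.0002,-0.0157,8.5,0,-3.1],[-0.0066,0.0001,-0.0182,9.9,0,-3.6],[-0.0075,0.0009,-0.0207,11.3,0,-4.1],[-0.0084,0.0018,-0.023,12.7,0,-4.6],[-0.0092,0.0028,-0.0254,14.1,0,-5.1],[-0.0092,0.0028,-0.0254,14.1,0,-5.1],[-0.0092,0.0028,-0.0254,14.1,0,-5.1]])

```text
clock: 10.2
tool_pos: [0.5301, 0.1916, 0.1697]
eef_rot: [0.593, 0.786, -0.104, 0.139]
contact_force: [-1.5, -0.9, -1.9]
opening: 0.11
```

Run:
```python
from plan import *
s=show(); print(np.round(s["moment"],2))
p,R=pose(0,org_tip(0,.003)-np.array([.004,0,0])); print(row(p,R))
pic=r.snapshot("scene"); cv2.imwrite("pics/s6.png",cv2.resize(pic["img"][190:320,220:350],None,fx=4,fy=4,interpolation=2))
w=r.snapshot("wrist"); cv2.imwrite("pics/w6.png",w["img"])
T=np.eye(4); T[:3,:3]=Rot.from_quat(s["eef_rot"]).as_matrix(); T[:3,3]=s["tool_pos"]
overlay("pics/w6.png","pics/ov6.png",w["intrinsics"],w["k1"],T@w["tool_from_camera"],lidlines(P0+S.apply(org_tip(0,.003)-np.array([.004,0,0])),S))
for q in (pic,w):
  for k in ["tongue_end","tongue_seat","lid"]:
    print(k,[(d["p"],np.round(S.inv().apply(np.array(d["xyz"])-P0),4).tolist()) for d in r.spot_point(q,k)])
```

```text
t 10.2 p [0.5301 0.1916 0.1697] q [-0.46  0.76 -0.28  1.78  0.68  0.89 -0.9 ] F [-1.5 -0.9 -1.9] op 0.11
[ 0.26  0.37 -0.02]
[-0.0006, 0.0002, -0.0002, 0.02, 0.04, -0.1]
tongue_end [(0.89, [0.0719, 0.0064, 0.1583]), (0.75, [-0.2387, 0.105, 0.0181])]
tongue_seat [(0.75, [0.0702, 0.0019, 0.1568])]
lid [(0.82, [-0.0138, 0.0012, 0.1605]), (0.55, [-0.1842, 0.1687, 0.0126])]
tongue_end [(0.85, [0.0717, -0.003, 0.1572])]
tongue_seat [(0.94, [0.0733, 0.0006, 0.1586])]
lid [(0.6, [-0.0113, 0.0003, 0.1607])]
```

View pics/ov6.png

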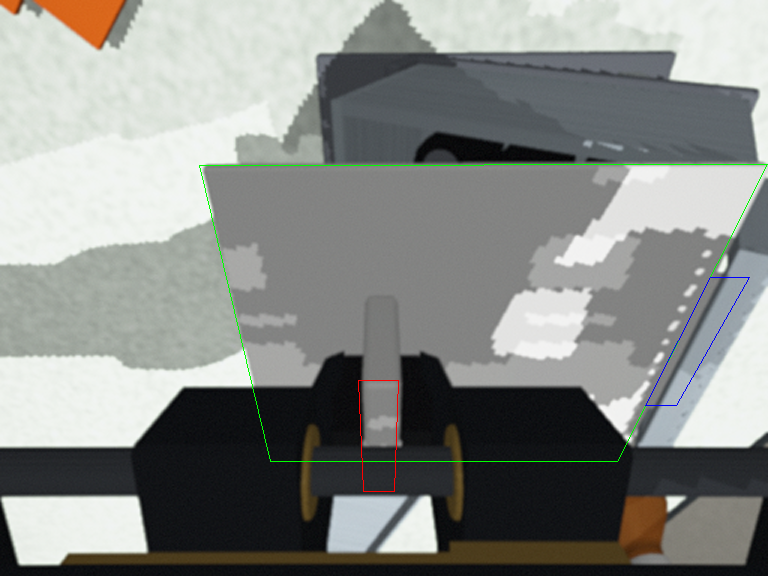

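View pics/s6.png

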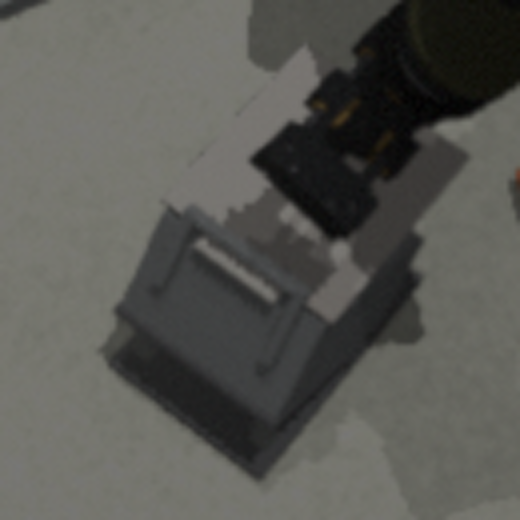

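Lid is level. The spotted tongue_end is about (72, 0, 158) in the stand's frame, roughly 4 mm from its seat and still under the bar. Next I draw it forward and measure the tray.

Run:
```python
from plan import *
A=pose(0,org_tip(0,.003)-np.array([.004,0,0]))
for d in ([-.01,0,.0],[-.04,0,.0],[-.05,0,.09]): print(rel(A,pose(0,org_tip(0,.003)-np.array([.004,0,0])+np.array(d))))
pic=r.snapshot("top"); im=pic["img"]; 
cv2.imwrite("pics/t7.png",cv2.resize(im[140:270,250:380],None,fx=4,fy=4,interpolation=2))
g=cv2.cvtColor(im,cv2.COLOR_BGR2HSV); b=im.astype(int); m=((b[:,:,0]-b[:,:,2])>8).astype(np.uint8)*255
m[:, :270]=0; m[:,365:]=0; m[:150]=0; m[260:]=0
m=cv2.morphologyEx(m,cv2.MORPH_OPEN,np.ones((3,3)))
c=max(cv2.findContours(m,0,2)[0],key=cv2.contourArea); rc=cv2.minAreaRect(c); bx=cv2.boxPoints(rc); print(rc,bx)
K,k1,T=pic["intrinsics"],pic["k1"],pic["extrinsics"]
out=[]
for u in bx:
    sd=np.array([(u[0]-K[0,2])/K[0,0],(u[1]-K[1,2])/K[1,1]]); s=sd.copy()
    for _ in range(20): s=sd/(1+k1*(s@s))
    d=T[:3,:3]@np.r_[s,1]; t=(.015-T[2,3])/d[2]; out.append((T[:3,3]+t*d)[:2])
out=np.array(out); print(out,out.mean(0)); e=np.roll(out,-1,0)-out; print(np.linalg.norm(e,axis=1),np.degrees(np.arctan2(e[:,1],e[:,0])))
print([(d["p"],np.round(d["xyz"],4).tolist()) for d in r.spot_point(pic,"tray")])
```

```text
[-0.0, -0.01, 0.0, 0.0, 0.0, 0.0]
[-0.0, -0.04, 0.0, 0.0, 0.0, 0.0]
[-0.0308, -0.05, -0.0846, 0.0, 0.0, 0.0]Traceback (most recent call last):
  File "<stdin>", line 9, in <module>
ValueError: max() iterable argument is empty
```

View pics/t7.png

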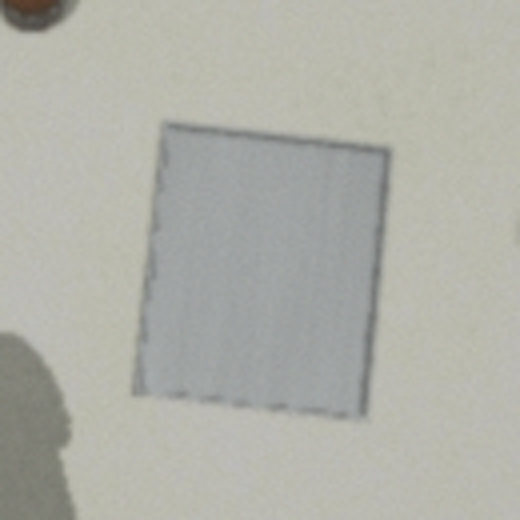

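The tray's corners in the crop are (163,122), (390,148), (366,418) and (135,394), so it is turned by about 6 degrees.

Emit:
carry_out(commands=[[0,-0.004,0,0,0,0],[0,-0.01,0,0,0,0],[0,-0.016,0,0,0,0],[0,-0.022,0,0,0,0],[0,-0.03,0,0,0,0],[0,-0.04,0,0,0,0],[-0.006,-0.044,-0.016,0,0,0],[-0.013,-0.048,-0.036,0,0,0],[-0.021,-0.05,-0.057,0,0,0],[-0.027,-0.05,-0.075,0,0,0],[-0.031,-0.05,-0.085,0,0,0],[-0.031,-0.05,-0.085,0,0,0]])

```text
clock: 11.85
tool_pos: [0.4822, 0.1785, 0.2616]
eef_rot: [0.594, 0.786, -0.103, 0.139]
contact_force: [0.4, -0.8, -1.8]
opening: 0.109
```

Run:
```python
from plan import *
s=show(); print(np.round(s["moment"],2))
pic=r.snapshot("top"); cv2.imwrite("pics/t8.png",pic["img"])
sc=r.snapshot("scene"); cv2.imwrite("pics/s8.png",sc["img"])
K,k1,T=pic["intrinsics"],pic["k1"],pic["extrinsics"]
bx=np.array([(163,122),(390,148),(366,418),(135,394)])/4+[249.6,139.6]
out=[]
for u in bx:
    sd=np.array([(u[0]-K[0,2])/K[0,0],(u[1]-K[1,2])/K[1,1]]); q=sd.copy()
    for _ in range(20): q=sd/(1+k1*(q@q))
    d=T[:3,:3]@np.r_[q,1]; t=(.015-T[2,3])/d[2]; out.append((T[:3,3]+t*d)[:2])
out=np.array(out); print(out.mean(0)); e=np.roll(out,-1,0)-out; print(np.linalg.norm(e,axis=1),np.degrees(np.arctan2(e[:,1],e[:,0])))
print([(d["p"],np.round(d["xyz"],4).tolist()) for d in r.spot_point(pic,"tray")],[(d["p"],np.round(d["xyz"],4).tolist()) for d in r.spot_point(sc,"tray")])
```

```text
t 11.85 p [0.4822 0.1785 0.2616] q [-0.45  0.58 -0.33  1.83  0.59  1.01 -0.84] F [ 0.4 -0.8 -1.8] op 0.109
[ 0.36  0.17 -0.02]
[ 0.52719422 -0.20008264]
[0.20807497 0.24596305 0.20751191 0.24872485] [-95.58154084 174.64715838  85.18022432  -5.22144834]
[(0.81, [0.5251, -0.1969, -0.0004])] [(0.94, [0.5326, -0.1975, 0.0068])]
```

View pics/s8.png

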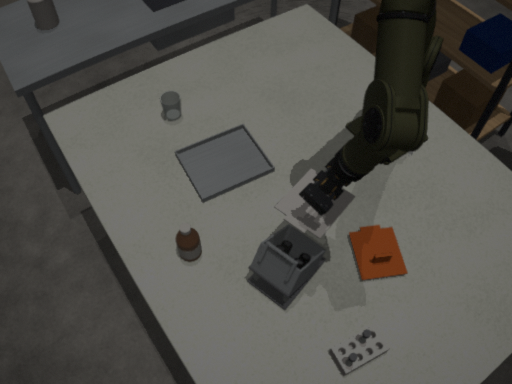

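The lid is off and the tub is open at scene (290,258). Tray centre is about (0.528, -0.198) with a yaw of -5.2 degrees. Planning the carry now.

```bash
cat >> plan.py <<'E'
def wpose(org,yaw,gz=.030,tilt=-20):
    R,l=toolR(yaw,0); R=R*Rot.from_euler('y',tilt,degrees=True)
    return np.array(org)+l.apply([-.03,0,gz])+R.apply([0,0,.019]),R
E
python3 - <<'E'
from plan import *
s=show(); o=np.array([.525,-.198,0])
for h in (.12,): print(row(*wpose(o+[0,0,h],-5.2)))
a=wpose(o+[0,0,.12],-5.2); print(a[0],rel(a,wpose(o+[0,0,.03],-5.2)))
mid=wpose(np.array([.515,0,.16]),5.5); print(row(*mid))
E
```

```text
t 12.05 p [0.4814 0.1778 0.2596] q [-0.45  0.58 -0.33  1.84  0.59  1.01 -0.84] F [ 0.  -0.1 -1.6] op 0.11
[-0.3026, -0.0912, 0.246, 7.14, 0.04, 19.88]
[ 0.4945345  -0.20175266  0.13214584] [0.0308, -0.0, 0.0846, 0.0, 0.0, 0.0]
[-0.1403, -0.047, 0.1442, 3.47, 0.03, 9.82]
```

Emit:
carry_out(commands=[[-0.015,-0.004,0.005,0.3,0,0.9],[-0.045,-0.012,0.016,0.9,0,2.6],[-0.08,-0.022,0.029,1.6,0,4.6],[-0.115,-0.032,0.042,2.4,0,6.6],[-0.15,-0.041,0.055,3.1,0,8.6],[-0.18,-0.05,0.075,3.8,0,10.5],[-0.205,-0.058,0.1,4.4,0,12],[-0.225,-0.065,0.127,5,0,13.7],[-0.245,-0.071,0.155,5.5,0,15],[-0.265,-0.078,0.185,6.1,0,16.7],[-0.285,-0.085,0.215,6.6,0,18.4],[-0.297,-0.089,0.235,7,0,19.4]])

```text
clock: 13.25
tool_pos: [0.4926, -0.1959, 0.1398]
eef_rot: [0.726, 0.665, -0.129, 0.117]
contact_force: [0.1, 0.1, -0.7]
opening: 0.11
```

Run:
```python
from plan import *
for i in range(4): w=r.snapshot("wrist")
s=show(); o=np.array([.525,-.198,0])
print(row(*wpose(o+[0,0,.12],-5.2)))
w=r.snapshot("wrist"); cv2.imwrite("pics/w9.png",w["img"])
T=np.eye(4); T[:3,:3]=Rot.from_quat(s["eef_rot"]).as_matrix(); T[:3,3]=s["tool_pos"]
org=s["tool_pos"]-(wpose([0,0,0],-5.2)[0])
tr=Rot.from_euler('z',-5.2,degrees=True); c=np.array([.528,-.1985,0])
L=lidlines(org,tr)+[([tr.apply(p)+c for p in box(-.125,.125,-.105,.105,.02)],(0,255,255))]
overlay("pics/w9.png","pics/ov9.png",w["intrinsics"],w["k1"],T@w["tool_from_camera"],L)
pic=r.snapshot("scene"); cv2.imwrite("pics/s9.png",cv2.resize(pic["img"][80:240,140:320],None,fx=4,fy=3.7,interpolation=2))
```

```text
t 13.45 p [ 0.4942 -0.1922  0.1408] q [ 0.11  0.73 -0.06  2.02  0.81  0.55 -0.75] F [ 1.   0.6 -1.6] op 0.111
[-0.006, 0.0012, 0.0114, 0.14, -0.05, 0.42]
```

View pics/ov9.png

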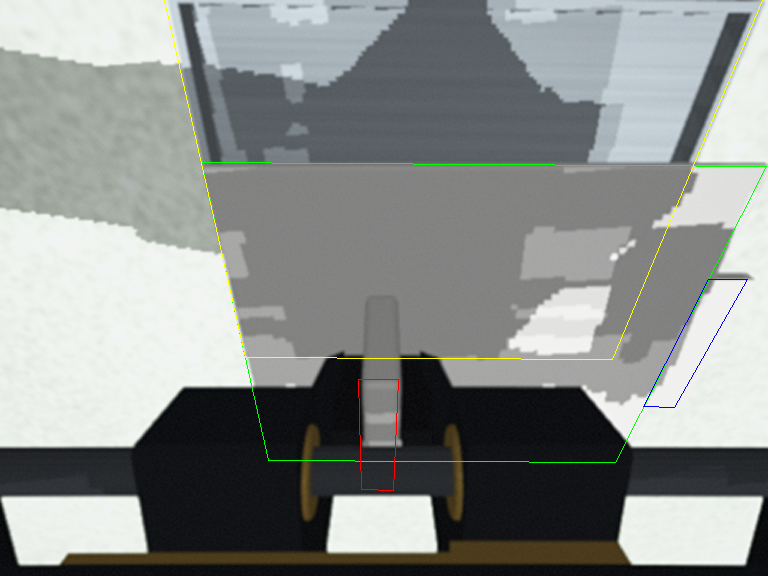

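View pics/s9.png

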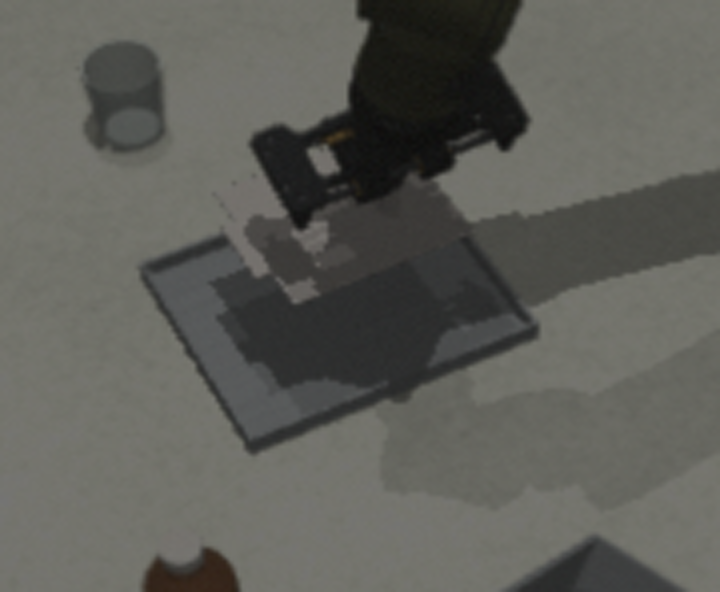

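Lid and tray outlines match the overlay (tray yellow, lid green), and the lid is held rigidly. I'm lowering to about 10 mm above the floor.

Emit:
carry_out(commands=[[-0.004,0.001,0.016,0.1,0,0.4],[0.0,0.001,0.028,0.1,0,0.4],[0.006,0.001,0.045,0.1,0,0.4],[0.012,0.001,0.061,0.1,0,0.4],[0.018,0.001,0.078,0.1,0,0.4],[0.022,0.001,0.089,0.1,0,0.4],[0.0255,0.001,0.098,0.1,0,0.4],[0.0255,0.001,0.098,0.1,0,0.4],[0.0255,0.001,0.098,0.1,0,0.4],[0.0255,0.001,0.098,0.1,0,0.4]])

```text
clock: 14.55
tool_pos: [0.4958, -0.2014, 0.0411]
eef_rot: [0.727, 0.664, -0.127, 0.118]
contact_force: [-0.1, 1.0, -3.1]
opening: 0.112
```

Run:
```python
from plan import *
s=show(); o=np.array([.525,-.198,0])
print(row(*wpose(o+[0,0,.018],-5.2)))
```

```text
t 14.55 p [ 0.4958 -0.2014  0.0411] q [ 0.02  0.93  0.12  2.04  1.    0.3  -0.98] F [-0.1  1.  -3.1] op 0.112
[0.0033, -0.0012, 0.0104, 0.2, -0.04, 0.02]
```

Emit:
carry_out(commands=[[0.001,0,0.003,0.2,0,0],[0.002,0,0.005,0.2,0,0],[0.0025,0,0.007,0.2,0,0],[0.003,0,0.0085,0.2,0,0],[0.003,0,0.0085,0.2,0,0],[0.003,0,0.0085,0.2,0,0]])

```text
clock: 15.15
tool_pos: [0.4952, -0.2015, 0.0312]
eef_rot: [0.727, 0.664, -0.129, 0.116]
contact_force: [-0.6, -1.4, -1.6]
opening: 0.112
```

Emit:
carry_out(commands=[[0.0002,0,0.0005,0,0,0],[0.0003,0,0.001,0,0,0],[0.0003,0,0.001,0,0,0],[0.0003,0,0.001,0,0,0]])

```text
clock: 15.55
tool_pos: [0.4953, -0.2015, 0.0303]
eef_rot: [0.727, 0.664, -0.128, 0.116]
contact_force: [0.5, -0.1, -1.7]
opening: 0.108
```

Run:
```python
from plan import *
s=show(); o=np.array([.525,-.198,0]); print(np.round(s["moment"],2))
print(row(*wpose(o+[0,0,.018],-5.2)))
```

```text
t 15.55 p [ 0.4953 -0.2015  0.0303] q [ 0.01  0.95  0.14  2.04  1.01  0.28 -1.  ] F [ 0.5 -0.1 -1.7] op 0.108
[0.34 0.06 0.01]
[-0.0002, -0.0007, 0.0002, -0.08, -0.03, 0.04]
```

Emit:
carry_out(commands=[[0.0002,0,0.0005,0,0,0],[0.0003,0,0.001,0,0,0],[0.0003,0,0.001,0,0,0],[0.0003,0,0.001,0,0,0]])

```text
clock: 15.95
tool_pos: [0.4953, -0.2016, 0.0293]
eef_rot: [0.727, 0.664, -0.129, 0.116]
contact_force: [0.0, -0.2, -0.6]
opening: 0.108
```

Emit:
carry_out(commands=[[0.0002,0,0.0005,0,0,0],[0.0003,0,0.001,0,0,0],[0.0003,0,0.001,0,0,0],[0.0003,0,0.001,0,0,0]])

```text
clock: 16.35
tool_pos: [0.4953, -0.2016, 0.0291]
eef_rot: [0.727, 0.664, -0.129, 0.117]
contact_force: [-1.7, 4.0, 9.1]
opening: 0.108
```

The lid is on the floor (Fz jumped to +9 N). I'll ease off 0.8 mm and release.

Emit:
carry_out(commands=[[-0.0003,0,-0.0008,0,0,0],[-0.0003,0,-0.0008,0,0,0],[-0.0003,0,-0.0008,0,0,0]])

```text
clock: 16.65
tool_pos: [0.4954, -0.2016, 0.0291]
eef_rot: [0.727, 0.664, -0.128, 0.116]
contact_force: [0.5, 1.6, 2.5]
opening: 0.112
```

Emit:
carry_out(commands=[[0,0,0,0,0,0],[0,0,0,0,0,0],[0,0,0,0,0,0],[0,0,0,0,0,0],[0,0,0,0,0,0],[0,0,0,0,0,0],[0,0,0,0,0,0],[0,0,0,0,0,0],[0,0,0,0,0,0],[0,0,0,0,0,0]], fingers=0)

```text
clock: 17.65
tool_pos: [0.4952, -0.2017, 0.0291]
eef_rot: [0.727, 0.664, -0.129, 0.116]
contact_force: [0.2, 0.0, -0.8]
opening: 0.985
```

Emit:
carry_out(commands=[[0,0,-0.01,0,0,0],[0,0,-0.03,0,0,0],[0,0,-0.06,0,0,0],[0,0,-0.09,0,0,0],[0,0,-0.12,0,0,0],[0,0,-0.14,0,0,0],[0,0,-0.14,0,0,0],[0,0,-0.14,0,0,0],[0,0,-0.14,0,0,0]])

```text
clock: 18.55
tool_pos: [0.4989, -0.1546, 0.16]
eef_rot: [0.727, 0.664, -0.129, 0.116]
contact_force: [0.0, -0.1, 0.2]
opening: 0.999
```

Run:
```python
from plan import *
s=show()
w=r.snapshot("wrist"); cv2.imwrite("pics/w11.png",w["img"])
T=np.eye(4); T[:3,:3]=Rot.from_quat(s["eef_rot"]).as_matrix(); T[:3,3]=s["tool_pos"]
tr=Rot.from_euler('z',-5.2,degrees=True); c=np.array([.528,-.1985,0])
L=lidlines(np.array([.525,-.198,.018]),tr)+[([tr.apply(p)+c for p in box(-.125,.125,-.105,.105,.02)],(0,255,255))]
overlay("pics/w11.png","pics/ov11.png",w["intrinsics"],w["k1"],T@w["tool_from_camera"],L)
t=r.snapshot("top"); sc=r.snapshot("scene"); cv2.imwrite("pics/s11.png",sc["img"]); cv2.imwrite("pics/t11.png",t["img"])
for n,p in (("w",w),("t",t),("s",sc)):
  for k in ["lid","tab","tongue_end","tray","bottle","beaker","rack"]:
    print(n,k,[(d["p"],np.round(d["xyz"],4).tolist()) for d in r.spot_point(p,k)][:2])
```

```text
t 18.55 p [ 0.4989 -0.1546  0.16  ] q [ 0.06  0.7  -0.11  2.    0.75  0.63 -0.77] F [ 0.  -0.1  0.2] op 0.999
w lid [(0.68, [0.5263, -0.1976, 0.0188])]
w tab [(0.75, [0.4961, -0.1961, 0.0624])]
w tongue_end [(0.68, [0.611, -0.2067, 0.0189])]
w tray []
w bottle []
w beaker [(0.71, [0.5648, -0.475, 0.0003])]
w rack []
t lid [(0.9, [0.5213, -0.1988, 0.0193]), (0.62, [0.3475, 0.318, 0.0115])]
t tab [(0.88, [0.4972, -0.1973, 0.0573]), (0.68, [0.3643, 0.3421, 0.0519])]
t tongue_end [(0.98, [0.61, -0.205, 0.0236]), (0.94, [0.3121, 0.2495, 0.0111])]
t tray []
t bottle [(0.54, [0.7748, 0.015, 0.0021])]
t beaker [(0.96, [0.5635, -0.4751, 0.0004])]
t rack [(0.65, [0.5718, 0.5002, -0.0019])]
s lid [(0.84, [0.5251, -0.1983, 0.0192]), (0.56, [0.343, 0.3203, 0.0141])]
s tab [(0.68, [0.3594, 0.3446, 0.0585]), (0.58, [0.4975, -0.1942, 0.0599])]
s tongue_end [(0.97, [0.3073, 0.242, 0.0159]), (0.7, [0.61, -0.2026, 0.0167])]
s tray [(0.91, [0.5331, -0.1997, 0.0043]), (0.29, [0.61, -0.2022, 0.0158])]
s bottle [(0.68, [0.7783, 0.014, -0.0011]), (0.44, [0.557, -0.4713, -0.0041])]
s beaker [(0.91, [0.5606, -0.4728, 0.0007])]
s rack [(0.66, [0.575, 0.4979, -0.0028])]
```

View pics/ov11.png

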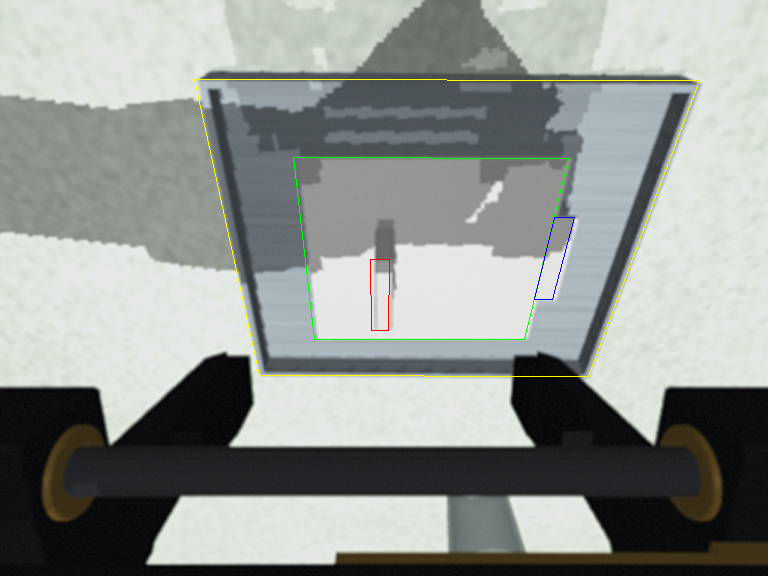

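View pics/s11.png

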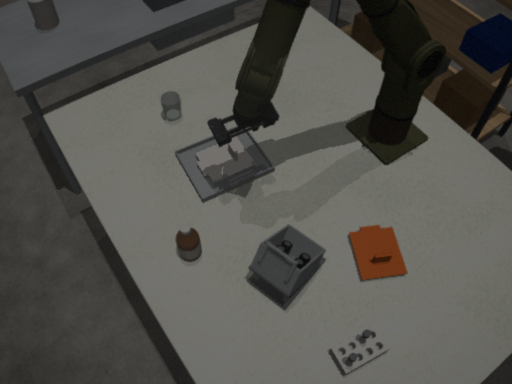

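The lid lies flat inside the tray, with its plate at (430,250) in the overlay matching the level model. The gripper is clear and the bystanders haven't moved, so I'm handing in.

Run:
```python
from plant import r
print(r.finish_job(), r.get_state()["clock"])
```

```text
the job is handed in; nothing more can be done
the job is handed in; nothing more can be done
```

The white lid is off the tub and lies flat inside the tray, tab up and let go. I handed the job in at about 19 s of the 48 s; it reports no verdict, so the checks below are my own.

- **Tipping:** I gripped the tab with the tool tilted 20° sideways because the wrist was near its limits. I tipped the lid to level about the back rim, with the tongue end spotted about 4 mm from its seat under the bar. Halfway up there was a light contact of about 5 N in all, probably the plate's back edge against the posts. I moved the pivot 4 mm forward and the contact eased.
- **Placing:** I drew the lid forward, lifted it off and set it down in the tray. The floor contact peaked at about 9 N; I eased off to 2.5 N before opening the fingers.
- **Last checks:** All three cameras put the lid's origin within about 8 mm of the tray's centre, 19 mm above the bench (nominal 18). A level model laid over the wrist picture matches its edges.
- **Other things:** The bottle, beaker and rack are where they were, within the few-millimetre accuracy of the measurements. The gripper is open and about 13 cm clear of the lid, with no contact force. The orange lid was left alone.

No final check failed. The small disagreements were the networks missing the tray in two of the last pictures and the cameras differing by about 5 mm on the lid's x position.

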